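Weigh in the returned vials and hold the returns cage's gate ajar

ROBOT

A 6-joint arm with a two-finger parallel gripper is mounted at the origin on the work surface. World frame = base frame: x ahead of the robot, y to its left, z up, the work surface at z = 0. Lengths are in m, angles in rad, forces in N, time in s.
With the tool pointing down it reaches from about 0.325 to 0.75 m from the base axis. Payload 7.6 kg.
Tool frame: the origin (TCP) lies between the finger pads; the fingertips stand 25 mm ahead of it and the grasp point (between the pads) lies 6 mm ahead of it; x points along the fingers, y is the direction in which the jaws open and shut, and the axes are right-handed (so a half turn about x gives the same grasp; the last joint's range is limited). The gripper opens to 85 mm and grips with 20 to 120 N. Pads are 22 mm wide; open, the fingers measure 114 mm over their backs; the gripper's body (76 mm by 85 mm) begins 54 mm behind the grasp point. The pads swing forward as they close: fully open they stand 13 mm farther back than shut.
Start: joints at [-1.371, 0.052, 1.401, -0, 1.689, -0.07], TCP at [0.14, -0.506, 0.223] pointing down, gripper open.
Joint ranges: [-2.9, 2.9], [-0.91, 2.17], [0.12, 2.37], [-1.06, 4.2], [0.26, 2.73], [-2.93, 2.93]. Speed limits (rad/s): [2.57, 2.57, 3.01, 3.14, 3.14, 3.14].

INTERFACE

Orientations are given as a unit quaternion [x, y, z, w].
In Python, from workcell import robot gives the robot as it stands.
- The arm moves only by the tool carry_out, never from a script. Its argument "targets" is a list of rows, each a list of 7 numbers: the shift along the world's x, y, z in mm, then the turn, a rotation vector about the world's x, y, z in rad, then the closure, from 0 (fully open) to 1 (shut). In form: [[dx, dy, dz, wx, wy, wz, fingers], ...]. A call has 1 to 20 rows; each row shifts and turns the commanded pose from where the row before left it; what a row does not reach is not made up. A row lasts 1/12 s, in which the tool goes at most 41.7 mm and 7.16 degrees, less where a joint would pass 70% of its speed; a pose out of reach is approached as far as the arm can. A call is refused whole if a number of a shift passes 41.7 or a number of a turn 0.125, either way. A call with a gripper value outside its range is refused whole. The fingers move at their own pace and stop on an object; "squeeze" is the grip in N (left out, the last holds). Time passes only in rows, so rows that do not move let the fingers close. It gives the time, the measured TCP pose, the force and the opening at its end, in the units of the state.
- robot.get_obs(): the state, without advancing time (a new reading comes with each control period).
- robot.grab_frame(name): name is "side" or "top"; returns a dict with "frame" (400x640x3 uint8, red, green, blue), "depth" (400x640 float32, m along the optical axis (not along the pixel's ray), 0 where there is no reading), "fx", "fy", "cx", "cy" (pixels), "k1" (the pictures are not rectified: a ray, as slopes to the right and down, at radius r is drawn at 1 + k1 r^2 times it, then the intrinsics apply), "rvec" (rotation vector, rad) and "tvec" (3), from world to camera coordinates, as OpenCV has them. Camera axes: x right, y down, z forward; pixel columns grow to the right and rows downward; lengths in m; the calibration is good to about 2 mm. A picture is of the moment at which its call begins.
- robot.hand_in(): hands the job in, once; it reports no verdict.
The state is a dict: "time_s": time; "q": joint angles; "joint_vel": joint speeds; "tau": joint torques, N m; "tool_pos": TCP position; "eef_rot": TCP orientation; "ft_force": force on the tool from outside, world axes, zero at the start; "ft_torque": the same for the moment, N m; "finger_gap": finger opening in m.
Only numpy, scipy, OpenCV 4.12 (cv2) and the standard library are available. Lean on these libraries where they do the work, as an engineer would, in place of code of your own. Each camera call takes 0.05 s, during which the arm holds its last target.

TASK

Book returned vials into the returns cage: first stand the orange-capped amber jar upright on the dial scale, wholly inside the ring printed on its pan and without ever pushing the pan down onto its stop, and let go of it. Then take the knob of the cage's sagging bolt, lift the bolt over the bent-up lip of its keeper while pulling it, draw it all the way back, and swing the spring-shut gate ajar, about a hand's width (10 cm) at its free edge. Finish with the gripper still holding the gate there, so that a colleague can load the cage, with the jar still on the scale and everything else left where it stands.

Things in the scene. Friction and masses are not known exactly. Their poses are not given: they have to be found in the camera images.
- jar: the jar to weigh: closed amber glass jar with an ORANGE screw cap and a white paper label, 52 mm across and straight-sided up to 55 mm, then a short shoulder and the 47 mm wide cap; 76 mm tall, 0.32 to 0.48 kg. Origin at the centre of its underside, z up. It stands upright on the bench at the left; the three jars may stand in any of the three places
- jar_white: bystander: the same jar with a WHITE cap, same size and origin
- jar_blue: bystander: the same jar with a BLUE cap, same size and origin
- carton_a: bystander: white vaccine carton with a lilac band, 75 x 110 x 35 mm, origin at the centre of its underside
- carton_b: bystander: white vaccine carton with a blue band, 50 x 80 x 45 mm, origin at the centre of its underside
- logger: bystander: flat white temperature logger with a dark screen, 50 x 75 x 18 mm, origin at the centre of its underside
- scale: spring dial scale, fixed to the bench at the right: white housing on a dark base 170 x 160 mm, 58 mm high, dial sloping towards the robot; origin at the centre of its underside. The pan's centre lies 25 mm along its +x
- pan_centre (a point): centre of the top face of the scale's round flat steel pan (120 mm diameter, 5 mm thick, 83 mm above the bench when empty). A lilac ring of 36 mm inner radius is printed round this point; the jar (26 mm radius) is wholly inside it when its centre is within 10 mm of this point
- pan_travel (a joint): how far the pan is pushed down, m: 0 empty, 0.014 on its stop. The spring is 600 N/m, so the jar's own weight sinks the pan 5 to 8 mm; a push of 8.4 N bottoms it
- cage: returns cage, fixed to the bench: white tube and wire, 300 mm wide (its y), 220 mm deep (its x), 185 mm high. Origin at the centre of its underside. Its front, with the gate, looks along its own -x, towards the robot; its y is along the front, +y is the hinge side, -y the bolt side
- gate: the cage's wire gate (with the bolt on it): 14 mm thick, 248 mm wide, from 20 to 170 mm above the bench. Origin on the vertical hinge line, at bench height; when shut its axes are the cage's, the hinge lies at (-118, 137) mm in the cage's x, y and the gate reaches along -y, its free edge 255 mm from the hinge
- gate_swing (a joint): gate angle, rad: 0 shut, growing as its free edge swings out towards the robot (clockwise seen from above, about the hinge line), to 1.4. Spring hinges shut it: closing torque 0.2 N m when shut, 0.4 N m at 0.4 rad. 10 cm at the free edge is 0.40 rad
- gate_edge (a point): top of the gate's free edge, 163 mm above the bench; shut it lies 255 mm along -y from the hinge
- bolt: barrel bolt on the gate's front: 12 mm steel rod along the gate's y, 28 mm in front of the gate's middle plane; a nose turned down at its -y end sits in the keeper on the cage's right post; an upright black knob rises from it. Origin on the rod's axis under the knob, 150 mm above the bench when sagged, 217 mm along -y from the hinge when fully home
- knob (a point): point to pinch on the axis of the bolt's upright knob (16 mm diameter, black), 55 mm above the rod's axis, 205 mm above the bench when sagged. The knob is free from 175 to 232 mm above the bench: beside it along the gate, straps and keeper are at most 175 mm high; the cage's front rail, 185 mm high, begins 36 mm behind the knob's axis
- bolt_draw (a joint): how far the bolt is drawn along the gate's +y (towards the hinge), m: 0 fully home, 0.045 fully back; starts between 0 and 0.005. Sagged, its nose catches behind the keeper's bent lip at about 0.008; its end has left the keeper, and the gate is free, from 0.023 on. Sliding friction about 1.5 N, it stays where it is left
- bolt_lift (a joint): how far the bolt is lifted in its worn oval straps, m: 0 sagged (its rest, by its weight of 2 N), 0.011 at the top of the straps. The nose passes over the lip when lifted 0.0065 or more, and the lift must be kept while the bolt is drawn from 0.006 to 0.023

How it is judged:
On the way, in this order (a step that is already met when the one before it is completed fails the run):
1. the orange-capped jar stands released, upright and inside the ring on the scale's pan, and the pan has sunk under it (horizontal distance between jar and pan_centre below 0.01 m and value of joint pan_travel above 0.0035 m and angle between jar's own z axis and vertical below 0.1 rad and contact force between the fingers and jar below 0.1 N and linear speed of jar below 0.02 m/s), for 0.3 s.
2. the bolt is drawn back out of its keeper (value of joint bolt_draw above 0.032 m), for 0.1 s.
At the end, for the whole second after the job is handed in: Fingers holding gate or bolt (over 0.7 N), gate steady at 0.25 to 0.62 rad (6 to 15 cm at its free edge), bolt drawn at least 26 mm; orange-capped jar upright, untouched on the sunken pan, centre within 10 mm of the pan's centre (value of joint gate_swing between 0.25 and 0.62 rad and velocity of joint gate_swing between -0.1 and 0.1 rad/s and contact force between the fingers and gate above 0.7 N and value of joint bolt_draw above 0.026 m and horizontal distance between jar and pan_centre below 0.01 m and value of joint pan_travel above 0.0035 m and angle between jar's own z axis and vertical below 0.1 rad and contact force between the arm and jar below 0.1 N); the arm keeps its last pose, push and grip.
It fails at once if the pan is pushed down onto its stop (beyond 13 mm) (value of joint pan_travel above 0.013 m).
It fails at once if the jar of vials is tipped over (angle between jar's own z axis and vertical above 0.6 rad).
It fails at once if a bystander is pushed more than 3 cm from its place (distance of any of jar_white, jar_blue, carton_a, carton_b, logger from where it was at the start of the episode above 0.03 m).
It also fails if it takes over 51 s, if anything falls off the work surface, if the arm or the gripper's body presses on something with over 40 N, if the wrist force passes 120 N, or if a joint passes its speed limit or range.

## Working session

There is one attempt and no reset: what is moved stays moved. The work goes in short steps, Python scripts to look and compute and a tool call to move; the robot and the scene stay as the last step left them, time stands still between calls to the robot, and variables do not carry over. Pictures are saved under pics/ and viewed, and the job is handed in when it is done.

Besides the shell and the picture viewer there is one more tool, called after "Call:" by a JSON object that holds its "api" and its "payload", one argument or row to a line. carry_out: Moves the arm, as the interface text tells. Its arguments: {"type":"object","properties":{"targets":{"type":"array","items":{"type":"array","items":{"type":"number"}}},"squeeze":{"type":"number"}},"required":["targets"]}

```bash
mkdir -p pics; ls; cat > h.py <<'E'
import numpy as np,cv2,pickle
from workcell import robot
def snap(n):
    f=robot.grab_frame(n);return f
def save(f,p):cv2.imwrite(p,cv2.cvtColor(f['frame'],cv2.COLOR_RGB2BGR))
def ray(f,u,v):
    x=(u-f['cx'])/f['fx'];y=(v-f['cy'])/f['fy'];rd=np.hypot(x,y);r=rd
    for _ in range(30): r=rd/(1+f['k1']*r*r)
    s=r/rd if rd>0 else 1
    R=cv2.Rodrigues(np.array(f['rvec'],float))[0];t=np.array(f['tvec'],float)
    return -R.T@t, R.T@np.array([x*s,y*s,1.])
def onz(f,u,v,z):
    o,d=ray(f,u,v);return o+d*(z-o[2])/d[2]
def pt(f,u,v):
    o,d=ray(f,u,v);return o+d*float(f['depth'][int(round(v)),int(round(u))])
def cloud(f):
    H,W=f['depth'].shape;vv,uu=np.mgrid[:H,:W]
    x=(uu-f['cx'])/f['fx'];y=(vv-f['cy'])/f['fy'];rd=np.hypot(x,y);r=rd.copy()
    for _ in range(30): r=rd/(1+f['k1']*r*r)
    s=np.where(rd>0,r/np.maximum(rd,1e-9),1)
    d=f['depth'];P=np.stack([x*s*d,y*s*d,d],-1)
    R=cv2.Rodrigues(np.array(f['rvec'],float))[0];t=np.array(f['tvec'],float)
    return (P-t)@R
E
python3 - <<'E'
from h import *
for n in('side','top'):
    f=snap(n);save(f,f'pics/{n}0.png');pickle.dump(f,open(n+'0.pkl','wb'))
    o,d=ray(f,320,200);print(n,o,d,f['fx'],f['k1'],(f['depth']>0).mean())
print(robot.get_obs())
E
```

```text
pics
side [0.1354807  0.87944908 0.80346405] [ 0.3541862  -0.72841095 -0.58675146] 513.5546443828629 -0.11344003477009013 0.996140625
top [0.31236126 0.0504558  1.08180868] [ 0.22156992 -0.02283143 -0.97500979] 399.5803219805203 -0.0888350316145862 0.99615625
{'time_s': 0.1, 'q': array([-1.37126974e+00,  5.27925513e-02,  1.40161670e+00,  4.08068313e-06,
        1.68861692e+00, -7.02622499e-02]), 'joint_vel': array([ 0.00011826, -0.00213282, -0.00233938, -0.00253013, -0.00112027,
       -0.00109631]), 'tau': array([ 1.31501791e-03, -3.82582462e+01, -3.60984993e+01, -5.14140743e-05,
        4.80013128e-03,  1.04068263e-06]), 'tool_pos': array([ 0.13991325, -0.50571936,  0.22175011]), 'eef_rot': array([-0.70065159, -0.09560175,  0.7007142 , -0.09459002]), 'ft_force': array([-0.25258694, -1.41622419, -0.99786014]), 'ft_torque': array([-0.00461609, -0.04672257, -0.01859362]), 'finger_gap': 0.08520137532522268}
```

View pics/side0.png

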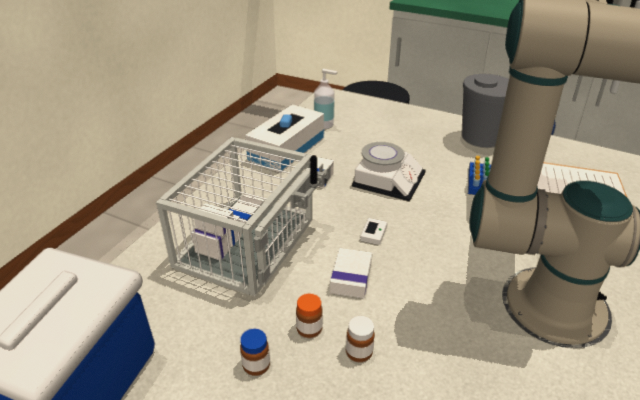

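View pics/top0.png

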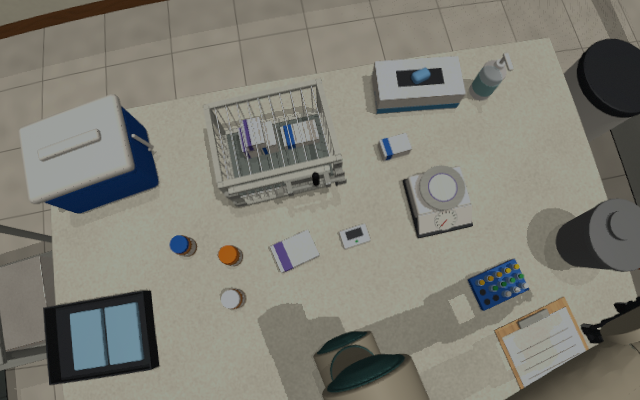

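The top view shows the orange cap at (229,255), white cap (231,299), blue cap (180,245), pan (441,187), the knob near (318,180), carton_a (294,251) and the logger (354,236). In the side view the orange cap is at (309,304), the pan at (382,155) and the knob at (313,170). Next I measure these.

```bash
python3 - <<'E'
from h import *
F={n:pickle.load(open(n+'0.pkl','rb')) for n in('side','top')}
for n,f in F.items():
    C=cloud(f);hsv=cv2.cvtColor(f['frame'],cv2.COLOR_RGB2HSV)
    X,Y,Z=C[...,0],C[...,1],C[...,2]
    tab=(abs(Z)<.02)&(X>.3)&(X<.6)&(abs(Y)<.3);print(n,'bench z',np.median(Z[tab]))
    # caps: depth pts near z .076
    for nm,b in dict(orange=((229,255),(309,302)),white=((231,298),(361,325)),blue=((180,244),(255,341))).items():
        u,v=b[0] if n=='top' else b[1];p=onz(f,u,v,.076)
        m=(np.hypot(X-p[0],Y-p[1])<.04)&(Z>.070)&(Z<.084);q=C[m]
        c,r=cv2.minEnclosingCircle(q[:,:2].astype(np.float32));print(nm,p.round(4),len(q),q.mean(0).round(4),np.round(c,4),round(r,4))
    # pan
    u,v=(441,187) if n=='top' else (382,154);p=onz(f,u,v,.083)
    m=(np.hypot(X-p[0],Y-p[1])<.085)&(Z>.079)&(Z<.09);q=C[m];c,r=cv2.minEnclosingCircle(q[:,:2].astype(np.float32));print('pan',p.round(4),len(q),q.mean(0).round(4),np.round(c,4),round(r,4))
    # knob
    u,v=(318,180) if n=='top' else (313,168);p=onz(f,u,v,.2)
    m=(hsv[...,2]<70)&(Z>.178)&(Z<.24)&(np.hypot(X-p[0],Y-p[1])<.06);q=C[m];print('knob',p.round(4),len(q),q.mean(0).round(4),q.min(0).round(4),q.max(0).round(4))
    # cage top rail
    m=(Z>.175)&(Z<.195)&(X>.4)&(X<1.1)&(Y>-.15)&(Y<.5);q=C[m][:,:2].astype(np.float32);rr=cv2.minAreaRect(q);print('cage top',len(q),rr);print(cv2.boxPoints(rr).round(3).tolist())
E
python3 - <<'E'
import cv2
for n,(x,y,w,h) in dict(top=(190,70,300,190),side=(140,120,300,190)).items():
    im=cv2.imread(f'pics/{n}0.png')[y:y+h,x:x+w];cv2.imwrite(f'pics/{n}0z.png',cv2.resize(im,None,fx=2.6,fy=2.6,interpolation=cv2.INTER_CUBIC))
E
```

```text
side bench z 0.0002118689004522719
orange [0.4479 0.2819 0.076 ] 385 [0.4471 0.2841 0.0757] [0.4482 0.2815] 0.0245
white [0.3377 0.2904 0.076 ] 449 [0.3377 0.2928 0.0754] [0.3371 0.2902] 0.0253
blue [0.4907 0.4068 0.076 ] 452 [0.4962 0.4049 0.0755] [0.4986 0.4037] 0.0246
pan [ 0.5129 -0.284   0.083 ] 780 [ 0.5129 -0.2894  0.0841] [ 0.5126 -0.2944] 0.063
knob [0.5662 0.0298 0.2   ] 142 [0.5638 0.0337 0.2064] [0.5568 0.0259 0.1792] [0.5736 0.0389 0.2317]
cage top 3909 ((0.6815859079360962, 0.22977331280708313), (0.26694971323013306, 0.5404888391494751), 2.443782329559326)
[[0.5370000004768372, 0.49399998784065247], [0.5600000023841858, -0.04600000008940697], [0.8259999752044678, -0.03500000014901161], [0.8029999732971191, 0.5049999952316284]]
top bench z 0.00048819459842899555
orange [0.4446 0.2789 0.076 ] 265 [0.4478 0.2828 0.0767] [0.4482 0.2834] 0.0235
white [0.3384 0.2893 0.076 ] 279 [0.337  0.2921 0.0765] [0.3387 0.2921] 0.0243
blue [0.4955 0.3998 0.076 ] 284 [0.4965 0.4035 0.0764] [0.4959 0.4042] 0.0247
pan [ 0.5138 -0.2881  0.083 ] 1554 [ 0.5129 -0.2898  0.0834] [ 0.5133 -0.2903] 0.0609
knob [0.5598 0.0256 0.2   ] 76 [0.5602 0.0312 0.2157] [0.5558 0.0234 0.179 ] [0.5696 0.0385 0.2345]
cage top 3677 ((0.7105612754821777, 0.22368282079696655), (0.5450029373168945, 0.2712670862674713), 84.44943237304688)
[[0.5490000247955322, -0.03400000184774399], [0.8190000057220459, -0.061000000685453415], [0.871999979019165, 0.4819999933242798], [0.6019999980926514, 0.5080000162124634]]
```

View pics/top0z.png

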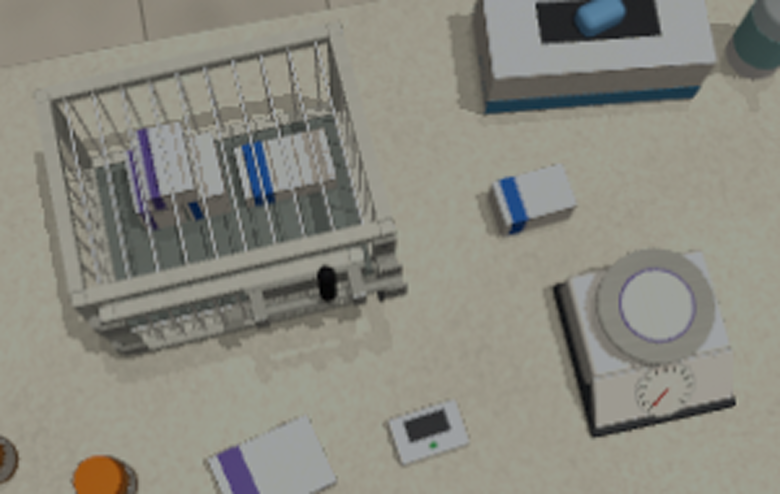

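View pics/side0z.png

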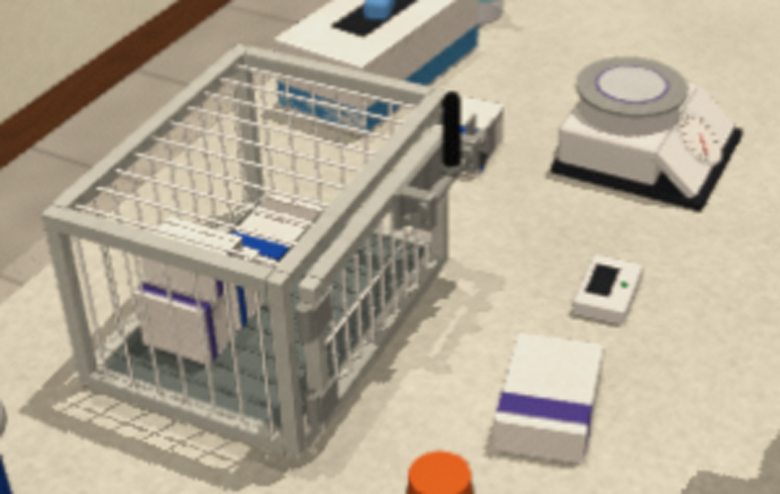

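```bash
python3 - <<'E'
from h import *
F={n:pickle.load(open(n+'0.pkl','rb')) for n in('side','top')}
f=F['top']
for n,f in F.items():
    C=cloud(f);X,Y,Z=C[...,0],C[...,1],C[...,2]
    # top rails seeds: front rail pixels ; front rail ends in top img zoom (80,298)->(220.8,184.6), (390,230)->(340,158.5)
    A=onz(F['top'],222,184.6,.185);B=onz(F['top'],339,158.5,.185)
    if n=='top':print('rail ends',A,B)
    d=(B-A)[:2];L=np.hypot(*d);d/=L;nn=np.array([-d[1],d[0]])
    s=(X-A[0])*d[0]+(Y-A[1])*d[1];w=(X-A[0])*nn[0]+(Y-A[1])*nn[1]
    m=(s>.02)&(s<L-.03)&(abs(w)<.02)&(Z>.180)&(Z<.192);q=C[m]
    # bins
    S=s[m];W=w[m];bs=[]
    for a in np.arange(.02,L-.03,.02):
        k=(S>=a)&(S<a+.02)
        if k.sum()>4: bs.append((a+.01,W[k].min(),W[k].max(),k.sum()))
    bs=np.array(bs);print(bs.round(4));
    c=np.polyfit(bs[:,0],(bs[:,1]+bs[:,2])/2,1);print(n,c,'L',L,'dir',d)
    dd=d+c[0]*nn;dd/=np.hypot(*dd);print('front dir (-y)',dd,'yaw',np.arctan2(dd[0],-dd[1]))
# corners of back rail
for u,v in((206,107),(318.5,81.5)):print(onz(F['top'],u,v,.185))
# knob top two-view
print('knob top', onz(F['top'],318,176,.232))
f=F['top'];hsv=cv2.cvtColor(f['frame'],cv2.COLOR_RGB2HSV);m=(hsv[...,2]<60).astype(np.uint8);m[:165]=0;m[192:]=0;m[:,:305]=0;m[:,330:]=0
v,u=np.nonzero(m);print('top knob px',u.min(),u.max(),v.min(),v.max(),u.mean(),v.mean())
for y in range(v.min(),v.max()+1): print(y,u[v==y].min(),u[v==y].max(),end='; ')
f=F['side'];hsv=cv2.cvtColor(f['frame'],cv2.COLOR_RGB2HSV);m=(hsv[...,2]<60).astype(np.uint8);m[:150]=0;m[190:]=0;m[:,:303]=0;m[:,325:]=0
v,u=np.nonzero(m);print('\nside knob px',u.min(),u.max(),v.min(),v.max(),u.mean(),v.mean())
for y in range(v.min(),v.max()+1): print(y,u[v==y].min(),u[v==y].max(),end='; ')
E
```

```text
[[ 3.00e-02 -6.50e-03  9.60e-03  5.20e+01]
 [ 5.00e-02 -5.80e-03  1.43e-02  5.60e+01]
 [ 7.00e-02 -5.30e-03  1.82e-02  5.30e+01]
 [ 9.00e-02 -5.60e-03  1.54e-02  5.40e+01]
 [ 1.10e-01 -4.90e-03  1.04e-02  4.40e+01]
 [ 1.30e-01 -4.40e-03  1.09e-02  4.70e+01]
 [ 1.50e-01 -4.50e-03  1.11e-02  4.50e+01]
 [ 1.70e-01 -5.60e-03  1.79e-02  4.10e+01]
 [ 1.90e-01 -4.30e-03  1.09e-02  4.30e+01]
 [ 2.10e-01 -3.80e-03  1.16e-02  3.60e+01]
 [ 2.30e-01 -4.00e-03  1.79e-02  3.90e+01]
 [ 2.50e-01 -3.60e-03  1.14e-02  1.90e+01]]
side [0.00588387 0.00340221] L 0.2811265064081353 dir [ 0.03698904 -0.99931567]
front dir (-y) [ 0.04286814 -0.99908074] yaw 0.04288127947903187
rail ends [0.59594318 0.24778281 0.185     ] [ 0.60634178 -0.03315132  0.185     ]
[[ 3.00e-02 -6.40e-03  8.30e-03  5.50e+01]
 [ 5.00e-02 -6.10e-03  1.21e-02  5.60e+01]
 [ 7.00e-02 -6.10e-03  1.90e-02  5.70e+01]
 [ 9.00e-02 -5.50e-03  1.98e-02  5.80e+01]
 [ 1.10e-01 -5.50e-03  8.90e-03  5.30e+01]
 [ 1.30e-01 -5.40e-03  1.56e-02  5.80e+01]
 [ 1.50e-01 -5.70e-03  1.77e-02  5.70e+01]
 [ 1.70e-01 -5.30e-03  1.81e-02  5.70e+01]
 [ 1.90e-01
[... 399 characters left out ...]
 0.02481599 0.232     ]
top knob px 305 322 173 186 314.6261682242991 178.7570093457944
173 313 317; 174 313 318; 175 312 322; 176 312 322; 177 312 322; 178 308 319; 179 305 318; 180 305 318; 181 305 319; 182 313 318; 183 313 318; 184 313 318; 185 314 317; 186 316 316; 
side knob px 310 317 156 183 313.1564245810056 169.95530726256985
156 312 314; 157 311 315; 158 311 315; 159 310 316; 160 310 316; 161 310 316; 162 311 316; 163 310 316; 164 310 316; 165 310 316; 166 310 316; 167 310 316; 168 311 316; 169 311 316; 170 311 316; 171 311 316; 172 311 316; 173 311 316; 174 311 316; 175 310 316; 176 310 316; 177 310 316; 178 310 316; 179 310 317; 180 310 316; 181 310 316; 182 310 316; 183 311 315;
```

```bash
python3 - <<'E'
from h import *
from scipy.spatial.transform import Rotation as R
print(R.from_quat(robot.get_obs()['eef_rot']).as_matrix().round(3))
F={n:pickle.load(open(n+'0.pkl','rb')) for n in('side','top')}
def planexy(f,u,v1,v2):
    o,d1=ray(f,u[0],v1);_,d2=ray(f,u[1],v2);return o,np.cross(d1,d2)
# knob: side axis & top axis, intersect at z=.205
os_,ns=planexy(F['side'],(313.2,313.2),157,182)
ot,nt=planexy(F['top'],(315.3,315.8),174,184)
for z in(.185,.205,.228):
    p=np.linalg.solve(np.stack([ns,nt,[0,0,1.]]),[ns@os_,nt@ot,z]);print(p)
print('side z at rows', [onz(F['side'],313.2,v,.205).round(4) for v in (168,170,172)])
# near edges of depth: knob points in both, circle fit r=8
P=[]
for n,f in F.items():
    C=cloud(f);hsv=cv2.cvtColor(f['frame'],cv2.COLOR_RGB2HSV);X,Y,Z=C[...,0],C[...,1],C[...,2]
    m=(hsv[...,2]<70)&(Z>.18)&(Z<.228)&(np.hypot(X-.565,Y-.03)<.03);q=C[m]
    from scipy.optimize import least_squares
    r=least_squares(lambda c:np.hypot(q[:,0]-c[0],q[:,1]-c[1])-.008,[.565,.03],loss='soft_l1',f_scale=.001);print(n,r.x,len(q))
# pan ring centre from lilac mask? use white disc contour on top view
f=F['top'];hsv=cv2.cvtColor(f['frame'],cv2.COLOR_RGB2HSV)
m=((hsv[...,1]>40)&(hsv[...,0]>115)&(hsv[...,0]<165)).astype(np.uint8)
for n,c,rr in(('top',(441,187),30),('side',(383,154),25)):
    f=F[n];hsv=cv2.cvtColor(f['frame'],cv2.COLOR_RGB2HSV);v,u=np.nonzero((hsv[...,1]>25)&(hsv[...,0]>115)&(hsv[...,0]<165))
    k=np.hypot(u-c[0],v-c[1])<rr;e=cv2.fitEllipse(np.stack([u[k],v[k]],1).astype(np.float32));print(n,k.sum(),e,onz(f,*e[0],.083))
for n,b in(('top',(229,255)),('side',(309,302))):
    f=F[n];hsv=cv2.cvtColor(f['frame'],cv2.COLOR_RGB2HSV);v,u=np.nonzero((hsv[...,1]>200)&(hsv[...,0]<14)&(hsv[...,2]>150))
    k=np.hypot(u-b[0],v-b[1])<25;print(n,k.sum(),u[k].min(),u[k].max(),v[k].min(),v[k].max())
E
```

```text
[[-0.     0.267 -0.964]
 [ 0.001 -0.964 -0.267]
 [-1.    -0.001 -0.   ]]
[0.56530653 0.03063481 0.185     ]
[0.56542557 0.03029111 0.205     ]
[0.56556246 0.02989586 0.228     ]
side z at rows [array([0.5622, 0.0366, 0.205 ]), array([0.5586, 0.0438, 0.205 ]), array([0.555 , 0.0509, 0.205 ])]
side [0.56577986 0.02767944] 129
top [0.56417264 0.03073387] 45
top 85 ((442.256103515625, 186.9512481689453), (27.1341552734375, 29.219955444335938), 124.88202667236328) [ 0.51332655 -0.29137493  0.083     ]
side 12 ((382.4622497558594, 151.39242553710938), (14.976728439331055, 27.403148651123047), 95.80345153808594) [ 0.51668968 -0.2979038   0.083     ]Traceback (most recent call last):
  File "<stdin>", line 28, in <module>
    return umr_minimum(a, axis, None, out, keepdims, initial, where)
ValueError: zero-size array to reduction operation minimum which has no identity
```

Call:
{"api": "carry_out", "payload": {
  "targets": [
    [10, 14, 0, 0, 0, 0, 0],
    [20, 27, 0, 0, 0, 0, 0],
    [20, 27, 0, 0, 0, 0, 0],
    [20, 27, 0, 0, 0, 0, 0],
    [20, 27, 0, 0, 0, 0, 0],
    [20, 27, 0, 0, 0, 0, 0],
    [20, 27, 0, 0, 0, 0, 0],
    [20, 27, 0, 0, 0, 0, 0],
    [20, 27, 0, 0, 0, 0, 0],
    [20, 27, 0, 0, 0, 0, 0],
    [20, 27, 0, 0, 0, 0, 0],
    [20, 27, 0, 0, 0, 0, 0],
    [20, 27, 0, 0, 0, 0, 0],
    [10, 14, 0, 0, 0, 0, 0],
    [4, 30, 0, 0, 0, 0, 0],
    [4, 30, 0, 0, 0, 0, 0],
    [4, 30, 0, 0, 0, 0, 0],
    [4, 30, 0, 0, 0, 0, 0],
    [4, 30, 0, 0, 0, 0, 0],
    [4, 30, 0, 0, 0, 0, 0]
  ]
}}

```text
time_s: 1.77
tool_pos: [0.4237, 0.0275, 0.2223]
eef_rot: [-0.701, -0.095, 0.701, -0.095]
ft_force: [0.9, 0.0, 0.2]
finger_gap: 0.0856
```

Call:
{"api": "carry_out", "payload": {
  "targets": [
    [3, 32, 0, 0, 0, 0, 0],
    [3, 32, 0, 0, 0, 0, 0],
    [3, 32, 0, 0, 0, 0, 0],
    [3, 32, 0, 0, 0, 0, 0],
    [3, 32, 0, 0, 0, 0, 0],
    [3, 32, 0, 0, 0, 0, 0],
    [3, 32, 0, 0, 0, 0, 0],
    [3, 33, 0, 0, 0, 0, 0],
    [0, 0, -20, 0, 0, 0, 0],
    [0, 0, -30, 0, 0, 0, 0],
    [0, 0, -30, 0, 0, 0, 0],
    [0, 0, 0, 0, 0, 0, 0]
  ]
}}

```text
time_s: 2.77
tool_pos: [0.4448, 0.2816, 0.1355]
eef_rot: [-0.697, -0.094, 0.705, -0.097]
ft_force: [-0.7, -0.2, -1.8]
finger_gap: 0.0852
```

```bash
python3 - <<'E'
from h import *
for n,(x,y,w,h) in dict(top=(150,180,150,110),side=(230,220,180,130)).items():
    f=snap(n);pickle.dump(f,open(n+'1.pkl','wb'));im=cv2.cvtColor(f['frame'],cv2.COLOR_RGB2BGR)[y:y+h,x:x+w];cv2.imwrite(f'pics/{n}1.png',cv2.resize(im,None,fx=4,fy=4,interpolation=cv2.INTER_CUBIC))
E
```

```text
(no output)
```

View pics/side1.png

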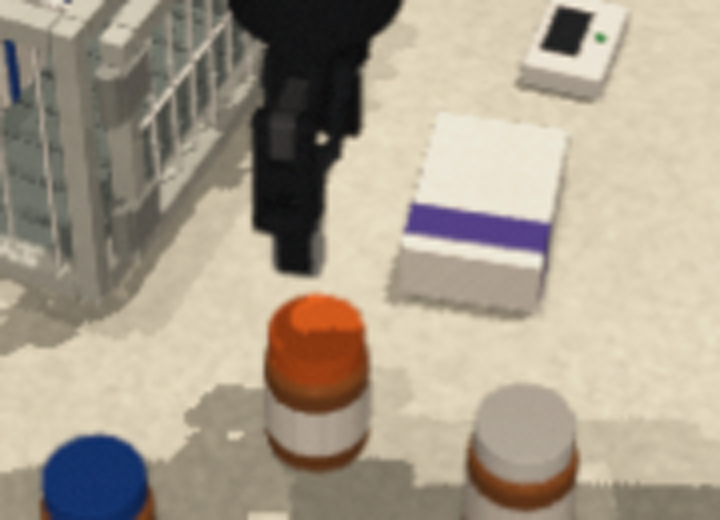

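View pics/top1.png

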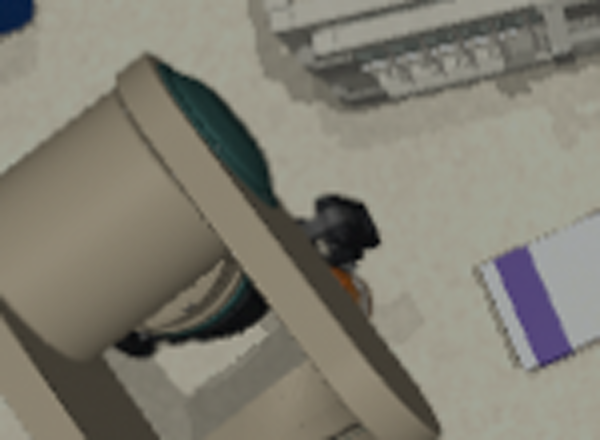

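The side view shows the open fingers straddling above the orange cap at image (309,304), with the other jars clear. In the top view the arm hides the jar. I check the settled pose.

```bash
python3 - <<'E'
from h import *
from scipy.spatial.transform import Rotation as R
o=robot.get_obs();print(o['tool_pos'],R.from_quat(o['eef_rot']).as_matrix().round(4),o['ft_force'],o['q'].round(3))
f=pickle.load(open('side1.pkl','rb'))
p=o['tool_pos']
M=R.from_quat(o['eef_rot']).as_matrix()
for s in(1,-1):
    w=p+M@np.array([.012,s*.05,0]);print(w,cv2.projectPoints(w[None],np.array(f['rvec'],float),np.array(f['tvec'],float),np.array([[f['fx'],0,f['cx']],[0,f['fy'],f['cy']],[0,0,1.]]),np.array([f['k1'],0,0,0.]))[0].ravel())
E
```

```text
[0.44745646 0.28268042 0.14212942] [[-2.200e-03  2.665e-01 -9.638e-01]
 [-1.300e-03 -9.638e-01 -2.665e-01]
 [-1.000e+00  7.000e-04  2.500e-03]] [0.00482685 1.14033959 0.01046454] [ 0.494  0.106  1.505 -0.     1.533  1.795]
[0.46075375 0.23447277 0.13016263] [314.11940009 263.64378096]
[0.43410661 0.33085703 0.13009629] [303.06455981 301.93388978]
```

```bash
python3 - <<'E'
from h import *
f=pickle.load(open('side1.pkl','rb'));C=cloud(f)
for y in range(250,292,3): print(y,C[y,299:312:4].round(3).tolist(), f['frame'][y,303])
o=robot.get_obs()
f=snap('side');save(f,'pics/side2.png');C=cloud(f);X,Y,Z=C[...,0],C[...,1],C[...,2]
m=(f['frame'].max(-1)<60)&(np.hypot(X-.445,Y-.283)<.09)&(Z<.3)
q=C[m];print(len(q));i=q[:,2].argsort()[:12];print(q[i].round(3))
E
```

```text
250 [[0.432, 0.344, 0.263], [0.425, 0.344, 0.265], [0.42, 0.341, 0.265], [0.431, 0.304, 0.232]] [43 42 42]
253 [[0.43, 0.348, 0.261], [0.424, 0.345, 0.261], [0.418, 0.344, 0.263], [0.465, 0.239, 0.16]] [36 34 34]
256 [[0.43, 0.349, 0.255], [0.425, 0.345, 0.253], [0.419, 0.343, 0.254], [0.426, 0.315, 0.229]] [36 34 34]
259 [[0.43, 0.349, 0.248], [0.424, 0.346, 0.248], [0.417, 0.345, 0.251], [0.424, 0.318, 0.225]] [33 33 32]
262 [[0.431, 0.347, 0.24], [0.424, 0.347, 0.243], [0.416, 0.347, 0.246], [0.423, 0.32, 0.221]] [18 18 17]
265 [[0.43, 0.35, 0.236], [0.423, 0.348, 0.238], [0.417, 0.347, 0.239], [0.423, 0.32, 0.214]] [21 20 21]
268 [[0.438, 0.334, 0.213], [0.423, 0.348, 0.231], [0.417, 0.346, 0.232], [0.423, 0.321, 0.209]] [16 17 18]
271 [[0.434, 0.343, 0.216], [0.428, 0.339, 0.215], [0.417, 0.348, 0.227], [0.419, 0.329, 0.21]] [17 15 16]
274 [[0.431, 0.349, 0.215], [0.424, 0.347, 0.216], [0.416, 0.349, 0.222], [0.516, 0.141, -0.002]] [21 20 21]
277 [[0.429, 0.353, 0.212], [0.422, 0.351, 0.214], [0.416, 0.348, 0.214], [0.511, 0.15, -0.001]] [21 21 22]
280 [[0.437, 0.337, 0.188], [0.432, 0.333, 0.187], [0.425, 0.332, 0.189], [0.505, 0.161, 0.002]] [18 19 20]
283 [[0.438, 0.337, 0.181], [0.432, 0.334, 0.181], [0.424, 0.333, 0.183], [0.501, 0.169, 0.001]] [18 20 19]
286 [[0.438, 0.336, 0.173], [0.432, 0.334, 0.173], [0.424, 0.334, 0.177], [0.498, 0.175, -0.001]] [19 18 19]
289 [[0.516, 0.197, 0.002], [0.509, 0.192, 0.001], [0.428, 0.327, 0.162], [0.494, 0.184, 0.0]] [188 178 156]
1437
[[0.456 0.236 0.165]
 [0.464 0.24  0.165]
 [0.466 0.241 0.165]
 [0.453 0.237 0.167]
 [0.454 0.236 0.169]
 [0.45  0.239 0.17 ]
 [0.465 0.243 0.17 ]
 [0.463 0.243 0.171]
 [0.455 0.239 0.171]
 [0.451 0.237 0.171]
 [0.455 0.238 0.172]
 [0.433 0.331 0.173]]
```

```bash
python3 - <<'E'
from h import *
o=robot.get_obs();print(o['time_s'],o['tool_pos'],o['q'],o['joint_vel'])
f=snap('side');save(f,'pics/side3.png');im=cv2.imread('pics/side3.png')[150:350,230:430];cv2.imwrite('pics/side3z.png',cv2.resize(im,None,fx=3,fy=3,interpolation=cv2.INTER_CUBIC))
o=robot.get_obs();print(o['time_s'],o['tool_pos'],o['q'],o['joint_vel'])
E
```

```text
2.9167 [0.44841751 0.28309795 0.1439704 ] [ 4.93535241e-01  1.04152685e-01  1.50310522e+00 -7.00952535e-05
  1.53314677e+00  1.79477941e+00] [ 2.39896075e-05 -2.29978527e-02 -2.84305975e-02 -5.63385524e-04
 -3.65846461e-03  2.24496582e-04]
2.9667 [0.44887896 0.28333733 0.14487736] [ 4.93513082e-01  1.03329804e-01  1.50214879e+00 -5.64506337e-05
  1.53289556e+00  1.79474189e+00] [-0.00044724 -0.00976195 -0.01039908 -0.00173292 -0.00636995  0.00115109]
```

View pics/side3z.png

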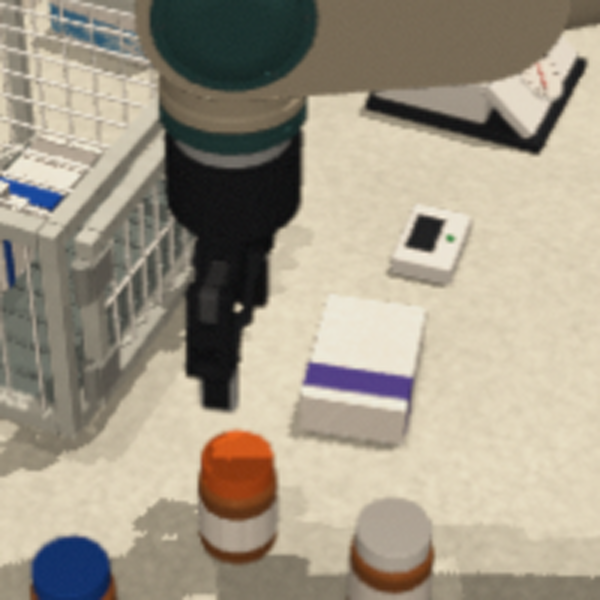

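The fingertips appear at about z 0.165 while the TCP reads 0.145, which is higher than the sheet says. I descend partly and check again.

Call:
{"api": "carry_out", "payload": {
  "targets": [
    [0, 0, -20, 0, 0, 0, 0],
    [0, 0, -20, 0, 0, 0, 0],
    [0, 0, -20, 0, 0, 0, 0],
    [0, 0, -10, 0, 0, 0, 0],
    [0, 0, 0, 0, 0, 0, 0],
    [0, 0, 0, 0, 0, 0, 0],
    [0, 0, 0, 0, 0, 0, 0]
  ]
}}

```text
time_s: 3.55
tool_pos: [0.449, 0.2835, 0.0747]
eef_rot: [0.702, 0.095, -0.7, 0.095]
ft_force: [-0.6, -0.6, -0.1]
finger_gap: 0.0855
```

```bash
python3 - <<'E'
from h import *
f=snap('side');save(f,'pics/side4.png');im=cv2.imread('pics/side4.png')[200:350,230:430];cv2.imwrite('pics/side4z.png',cv2.resize(im,None,fx=4,fy=4,interpolation=cv2.INTER_CUBIC))
o=robot.get_obs();print(o['time_s'],o['tool_pos'],o['joint_vel'].round(3),o['ft_force'])
E
```

```text
3.6 [0.44900153 0.28349589 0.07461014] [-0.     0.     0.005 -0.    -0.004 -0.   ] [0.12055317 0.33575963 0.25259496]
```

View pics/side4z.png

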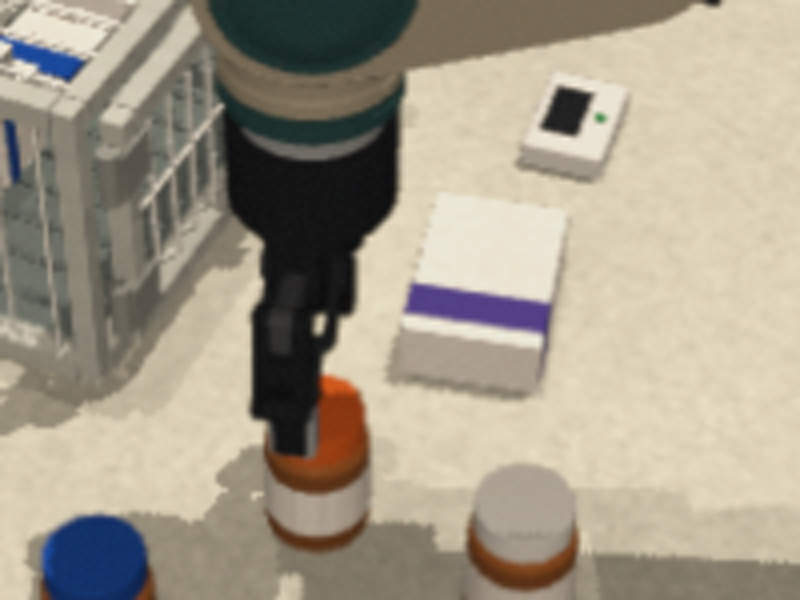

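```bash
python3 - <<'E'
from h import *
f=snap('side');C=cloud(f);X,Y,Z=C[...,0],C[...,1],C[...,2]
K=np.array([[f['fx'],0,f['cx']],[0,f['fy'],f['cy']],[0,0,1.]])
pr=lambda w:cv2.projectPoints(np.array([w],float),np.array(f['rvec'],float),np.array(f['tvec'],float),K,np.array([f['k1'],0,0,0.]))[0].ravel().round(1)
for z in(.06,.08,.1):print(z,pr((.436,.331,z)))
print('cap',pr((.448,.283,.076)),'base',pr((.448,.283,0)))
for y in range(296,318,2): print(y,C[y,298:312:3].round(3).tolist())
E
```

```text
0.06 [302.7 327.8]
0.08 [302.5 320.6]
0.1 [302.4 313.2]
cap [308.7 302.4] base [309.  328.6]
296 [[0.441, 0.337, 0.147], [0.426, 0.352, 0.169], [0.422, 0.35, 0.169], [0.418, 0.345, 0.166], [0.453, 0.267, 0.076]]
298 [[0.435, 0.348, 0.156], [0.432, 0.341, 0.151], [0.422, 0.349, 0.162], [0.419, 0.344, 0.159], [0.423, 0.326, 0.141]]
300 [[0.434, 0.349, 0.152], [0.428, 0.348, 0.155], [0.423, 0.348, 0.157], [0.419, 0.344, 0.155], [0.448, 0.278, 0.077]]
302 [[0.432, 0.353, 0.152], [0.427, 0.352, 0.154], [0.422, 0.35, 0.154], [0.419, 0.345, 0.151], [0.447, 0.28, 0.075]]
304 [[0.432, 0.353, 0.147], [0.427, 0.352, 0.149], [0.421, 0.351, 0.151], [0.42, 0.343, 0.144], [0.443, 0.287, 0.078]]
306 [[0.441, 0.338, 0.123], [0.436, 0.336, 0.124], [0.431, 0.334, 0.124], [0.429, 0.326, 0.117], [0.442, 0.289, 0.074]]
308 [[0.441, 0.337, 0.117], [0.435, 0.337, 0.12], [0.43, 0.335, 0.121], [0.429, 0.326, 0.112], [0.44, 0.294, 0.075]]
310 [[0.44, 0.339, 0.114], [0.435, 0.337, 0.114], [0.431, 0.334, 0.114], [0.428, 0.328, 0.11], [0.437, 0.3, 0.077]]
312 [[0.444, 0.333, 0.101], [0.436, 0.335, 0.107], [0.431, 0.334, 0.109], [0.428, 0.328, 0.104], [0.437, 0.3, 0.071]]
314 [[0.461, 0.302, 0.055], [0.455, 0.301, 0.058], [0.449, 0.302, 0.062], [0.427, 0.33, 0.101], [0.438, 0.298, 0.064]]
316 [[0.461, 0.303, 0.052], [0.453, 0.306, 0.059], [0.448, 0.304, 0.059], [0.442, 0.303, 0.061], [0.437, 0.299, 0.059]]
```

Call:
{"api": "carry_out", "payload": {
  "targets": [
    [0, 0, -15, 0, 0, 0, 0],
    [0, 0, -15, 0, 0, 0, 0],
    [0, 0, -10, 0, 0, 0, 0],
    [0, 0, 0, 0, 0, 0, 0],
    [0, 0, 0, 0, 0, 0, 0]
  ]
}}

```text
time_s: 4.07
tool_pos: [0.448, 0.283, 0.0327]
eef_rot: [-0.701, -0.095, 0.701, -0.095]
ft_force: [0.5, 0.4, -0.1]
finger_gap: 0.085
```

```bash
python3 - <<'E'
from h import *
f=snap('side');save(f,'pics/side5.png');im=cv2.imread('pics/side5.png')[200:350,230:430];cv2.imwrite('pics/side5z.png',cv2.resize(im,None,fx=4,fy=4,interpolation=cv2.INTER_CUBIC))
o=robot.get_obs();print(o['time_s'],o['tool_pos'],o['joint_vel'].round(3),o['ft_force'])
C=cloud(f)
for y in range(316,334,2): print(y,C[y,298:310:3].round(3).tolist())
E
```

```text
4.1167 [0.44839329 0.28322076 0.03338697] [ 0.    -0.008 -0.009 -0.002 -0.003 -0.001] [0.14488312 0.34143514 0.05780622]
316 [[0.435, 0.35, 0.112], [0.43, 0.347, 0.112], [0.425, 0.345, 0.112], [0.418, 0.347, 0.118]]
318 [[0.432, 0.354, 0.113], [0.428, 0.35, 0.111], [0.424, 0.347, 0.11], [0.417, 0.35, 0.116]]
320 [[0.432, 0.354, 0.107], [0.428, 0.352, 0.107], [0.423, 0.349, 0.107], [0.417, 0.35, 0.111]]
322 [[0.445, 0.332, 0.072], [0.436, 0.337, 0.083], [0.423, 0.35, 0.103], [0.418, 0.348, 0.104]]
324 [[0.445, 0.332, 0.067], [0.436, 0.337, 0.077], [0.431, 0.334, 0.076], [0.426, 0.332, 0.076]]
326 [[0.445, 0.332, 0.061], [0.436, 0.337, 0.071], [0.431, 0.335, 0.072], [0.427, 0.331, 0.069]]
328 [[0.461, 0.305, 0.018], [0.437, 0.336, 0.065], [0.431, 0.335, 0.066], [0.427, 0.331, 0.064]]
330 [[0.462, 0.302, 0.009], [0.452, 0.309, 0.021], [0.447, 0.305, 0.02], [0.439, 0.308, 0.027]]
332 [[0.462, 0.303, 0.004], [0.453, 0.307, 0.013], [0.446, 0.308, 0.018], [0.44, 0.307, 0.019]]
```

View pics/side5z.png

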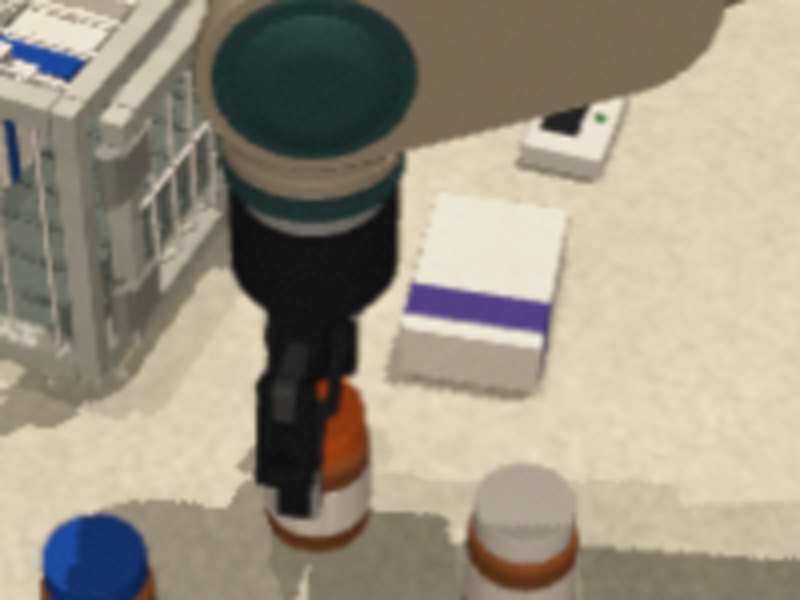

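Call:
{"api": "carry_out", "payload": {
  "targets": [
    [0, 0, -12, 0, 0, 0, 0],
    [0, 0, -10, 0, 0, 0, 0],
    [0, 0, 0, 0, 0, 0, 0],
    [0, 0, 0, 0, 0, 0, 0.3],
    [0, 0, 0, 0, 0, 0, 0.4],
    [0, 0, 0, 0, 0, 0, 0.5],
    [0, 0, 0, 0, 0, 0, 0.6],
    [0, 0, 0, 0, 0, 0, 0.6],
    [0, 0, 0, 0, 0, 0, 0.6],
    [0, 0, 0, 0, 0, 0, 0.6]
  ],
  "squeeze": 40
}}

```text
time_s: 4.95
tool_pos: [0.4484, 0.2831, 0.0112]
eef_rot: [0.701, 0.095, -0.7, 0.095]
ft_force: [-0.2, -1.6, 4.5]
finger_gap: 0.051
```

```bash
python3 - <<'E'
from h import *
f=snap('side');save(f,'pics/side6.png');im=cv2.imread('pics/side6.png')[200:350,230:430];cv2.imwrite('pics/side6z.png',cv2.resize(im,None,fx=4,fy=4,interpolation=cv2.INTER_CUBIC))
o=robot.get_obs();print(o['time_s'],o['tool_pos'],o['finger_gap'],o['ft_force'])
E
```

```text
5.0 [0.44841894 0.28309365 0.01117346] 0.05119896281648185 [-0.05393393 -1.34702498  5.62645583]
```

View pics/side6z.png

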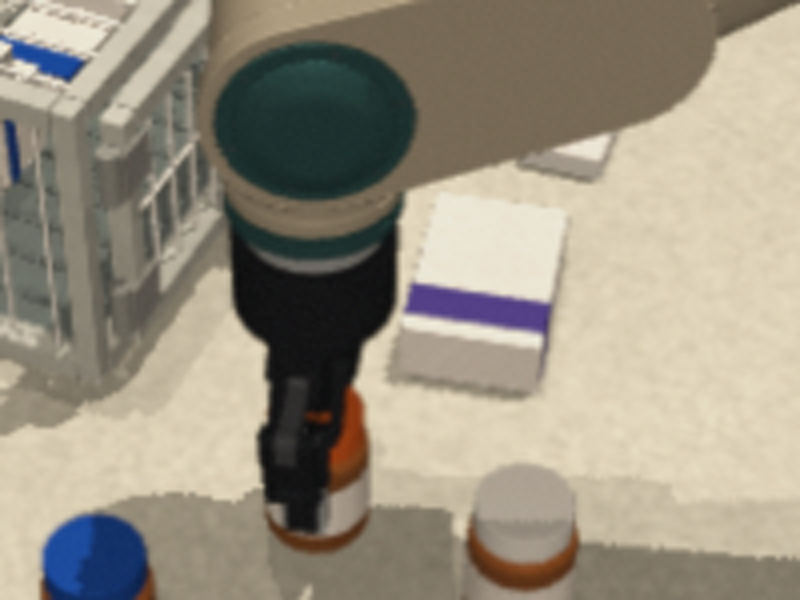

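Call:
{"api": "carry_out", "payload": {
  "targets": [
    [0, 0, 10, 0, 0, 0, 0.6],
    [0, 0, 20, 0, 0, 0, 0.6],
    [0, 0, 25, 0, 0, 0, 0.6],
    [0, 0, 25, 0, 0, 0, 0.6],
    [0, 0, 25, 0, 0, 0, 0.6],
    [0, 0, 25, 0, 0, 0, 0.6],
    [0, 0, 20, 0, 0, 0, 0.6],
    [-3, -10, 0, 0, 0, 0, 0.6],
    [-5, -20, 0, 0, 0, 0, 0.6],
    [-5, -25, 0, 0, 0, 0, 0.6],
    [-5, -25, 0, 0, 0, 0, 0.6],
    [-5, -25, 0, 0, 0, 0, 0.6],
    [-5, -25, 0, 0, 0, 0, 0.6],
    [-5, -25, 0, 0, 0, 0, 0.6],
    [-5, -25, 0, 0, 0, 0, 0.6],
    [-5, -25, 0, 0, 0, 0, 0.6],
    [-5, -25, 0, 0, 0, 0, 0.6],
    [0, -20, 0, 0, 0, 0, 0.6],
    [0, -10, 0, 0, 0, 0, 0.6],
    [0, 0, 0, 0, 0, 0, 0.6]
  ]
}}

```text
time_s: 6.67
tool_pos: [0.3985, 0.0211, 0.1585]
eef_rot: [-0.7, -0.094, 0.702, -0.094]
ft_force: [0.9, 0.4, -4.4]
finger_gap: 0.051
```

Call:
{"api": "carry_out", "payload": {
  "targets": [
    [6, -14, 0, 0, 0, 0, 0.6],
    [10, -28, 0, 0, 0, 0, 0.6],
    [10, -28, 0, 0, 0, 0, 0.6],
    [10, -28, 0, 0, 0, 0, 0.6],
    [10, -28, 0, 0, 0, 0, 0.6],
    [10, -28, 0, 0, 0, 0, 0.6],
    [10, -28, 0, 0, 0, 0, 0.6],
    [10, -28, 0, 0, 0, 0, 0.6],
    [10, -28, 0, 0, 0, 0, 0.6],
    [10, -28, 0, 0, 0, 0, 0.6],
    [10, -28, 0, 0, 0, 0, 0.6],
    [7, -20, 0, 0, 0, 0, 0.6],
    [0, 0, -20, 0, 0, 0, 0.6],
    [0, 0, -15, 0, 0, 0, 0.6],
    [0, 0, -10, 0, 0, 0, 0.6],
    [0, 0, 0, 0, 0, 0, 0.6],
    [0, 0, 0, 0, 0, 0, 0.6],
    [0, 0, 0, 0, 0, 0, 0.6]
  ]
}}

```text
time_s: 8.17
tool_pos: [0.5134, -0.2908, 0.1164]
eef_rot: [0.701, 0.095, -0.7, 0.096]
ft_force: [-0.2, -0.1, -4.2]
finger_gap: 0.0509
```

```bash
python3 - <<'E'
from h import *
o=robot.get_obs();print(o['time_s'],o['tool_pos'],o['finger_gap'],o['ft_force'])
for n,(x,y,w,h) in dict(side=(320,100,130,120),top=(370,130,140,120)).items():
    f=snap(n);save(f,f'pics/{n}7.png');im=cv2.imread(f'pics/{n}7.png')[y:y+h,x:x+w];cv2.imwrite(f'pics/{n}7z.png',cv2.resize(im,None,fx=5,fy=5,interpolation=cv2.INTER_CUBIC))
E
```

```text
8.1667 [ 0.51336454 -0.29076766  0.11640317] 0.05093883794668788 [-0.19525338 -0.07346669 -4.19831148]
```

View pics/side7z.png

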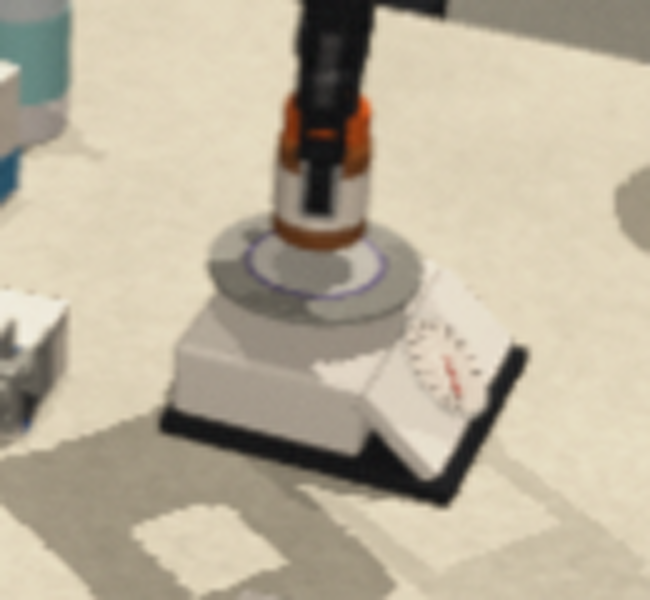

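View pics/top7z.png

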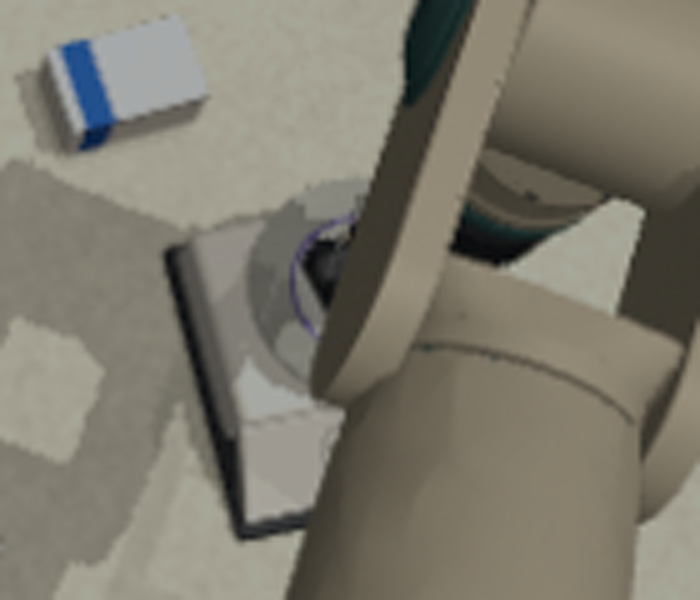

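The jar hangs upright over the lilac ring, seen at (383,147) in the side view. I lower it slowly.

Call:
{"api": "carry_out", "payload": {
  "targets": [
    [0, 0, -6, 0, 0, 0, 0.6],
    [0, 0, -6, 0, 0, 0, 0.6],
    [0, 0, -5, 0, 0, 0, 0.6],
    [0, 0, -3, 0, 0, 0, 0.6],
    [0, 0, -2, 0, 0, 0, 0.6],
    [0, 0, -2, 0, 0, 0, 0.6],
    [0, 0, 0, 0, 0, 0, 0.6],
    [0, 0, 0, 0, 0, 0, 0.6],
    [0, 0, 0, 0, 0, 0, 0.6]
  ]
}}

```text
time_s: 9.02
tool_pos: [0.5131, -0.2911, 0.0919]
eef_rot: [0.701, 0.095, -0.701, 0.095]
ft_force: [-1.0, 1.3, -2.6]
finger_gap: 0.0509
```

Call:
{"api": "carry_out", "payload": {
  "targets": [
    [0, 0, -2, 0, 0, 0, 0.6],
    [0, 0, -1, 0, 0, 0, 0.6],
    [0, 0, 0, 0, 0, 0, 0.6],
    [0, 0, 0, 0, 0, 0, 0.6],
    [0, 0, 0, 0, 0, 0, 0.6]
  ]
}}

```text
time_s: 9.43
tool_pos: [0.5133, -0.2912, 0.0889]
eef_rot: [0.701, 0.095, -0.7, 0.095]
ft_force: [0.7, -0.9, -1.1]
finger_gap: 0.0506
```

Call:
{"api": "carry_out", "payload": {
  "targets": [
    [0, 0, 0, 0, 0, 0, 0.4],
    [0, 0, 0, 0, 0, 0, 0.36],
    [0, 0, 0, 0, 0, 0, 0.32],
    [0, 0, 0, 0, 0, 0, 0.28],
    [0, 0, 0, 0, 0, 0, 0.2],
    [0, 0, 0, 0, 0, 0, 0.1],
    [0, 0, 0, 0, 0, 0, 0],
    [0, 0, 0, 0, 0, 0, 0],
    [0, 0, 0, 0, 0, 0, 0]
  ]
}}

```text
time_s: 10.18
tool_pos: [0.5129, -0.2911, 0.0885]
eef_rot: [-0.701, -0.095, 0.701, -0.095]
ft_force: [-0.8, 0.6, -0.9]
finger_gap: 0.0856
```

```bash
python3 - <<'E'
from h import *
o=robot.get_obs();print(o['time_s'],o['tool_pos'],o['finger_gap'],o['ft_force'])
for n,(x,y,w,h) in dict(side=(320,100,130,120)).items():
    f=snap(n);save(f,f'pics/{n}8.png');im=cv2.imread(f'pics/{n}8.png')[y:y+h,x:x+w];cv2.imwrite(f'pics/{n}8z.png',cv2.resize(im,None,fx=5,fy=5,interpolation=cv2.INTER_CUBIC))
E
```

```text
10.1833 [ 0.51294961 -0.29105064  0.08851819] 0.08561818737815317 [-0.77529488  0.595039   -0.92843845]
```

View pics/side8z.png

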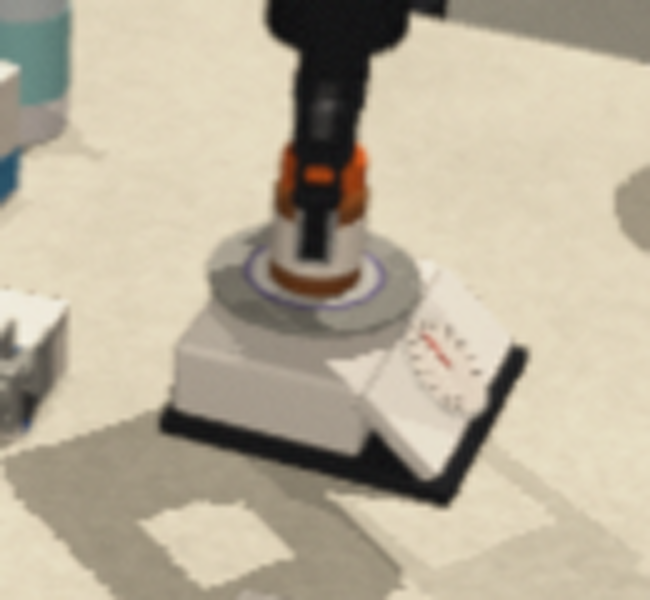

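The jar stands in the ring and the needle has moved. I retreat straight up.

Call:
{"api": "carry_out", "payload": {
  "targets": [
    [0, 0, 10, 0, 0, 0, 0],
    [0, 0, 15, 0, 0, 0, 0],
    [0, 0, 25, 0, 0, 0, 0],
    [0, 0, 30, 0, 0, 0, 0],
    [0, 0, 30, 0, 0, 0, 0],
    [0, 0, 30, 0, 0, 0, 0],
    [0, 0, 30, 0, 0, 0, 0],
    [-5, 20, 10, 0, 0, -0.075, 0],
    [-8, 30, 0, 0, 0, -0.075, 0],
    [-8, 30, 0, 0, 0, -0.075, 0],
    [-8, 30, 0, 0, 0, 0, 0],
    [-8, 30, 0, 0, 0, 0, 0],
    [0, 0, 0, 0, 0, 0, 0],
    [0, 0, 0, 0, 0, 0, 0]
  ]
}}

```text
time_s: 11.4
tool_pos: [0.4759, -0.15, 0.2699]
eef_rot: [0.708, 0.016, -0.706, 0.017]
ft_force: [0.5, 0.1, 0.1]
finger_gap: 0.0853
```

```bash
python3 - <<'E'
from h import *
o=robot.get_obs();print(o['time_s'],o['tool_pos'],o['finger_gap'],o['ft_force'])
for n in('side','top'):
    f=snap(n);save(f,f'pics/{n}9.png');C=cloud(f);X,Y,Z=C[...,0],C[...,1],C[...,2]
    m=(np.hypot(X-.513,Y+.291)<.04)&(Z>.13)&(Z<.17);q=C[m]
    if len(q)>10:
        c,r=cv2.minEnclosingCircle(q[:,:2].astype(np.float32));t=q[q[:,2]>np.median(q[:,2])-.004];print(n,len(q),q.mean(0),c,r,np.median(q[:,2]),q[:,:2].min(0),q[:,:2].max(0))
E
```

```text
11.4 [ 0.4758849  -0.15000185  0.26989332] 0.08525288084994101 [0.4996068  0.0787311  0.11502248]
side 240 [ 0.51171037 -0.28174041  0.14609092] (0.5153447389602661, -0.2872280776500702) 0.026310903951525688 0.14999206828507655 [ 0.49142598 -0.31252077] [ 0.53737108 -0.26281736]
top 139 [ 0.49687695 -0.28944557  0.14681894] (0.5030445456504822, -0.29043278098106384) 0.021890638396143913 0.15053358255302945 [ 0.48639223 -0.31123802] [ 0.51301407 -0.2689705 ]
```

View pics/top9.png

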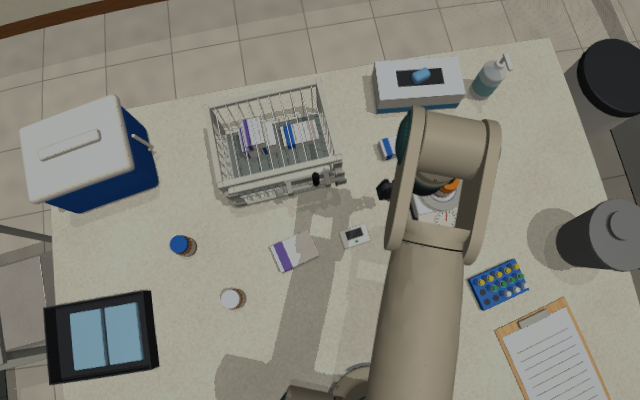

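View pics/side9.png

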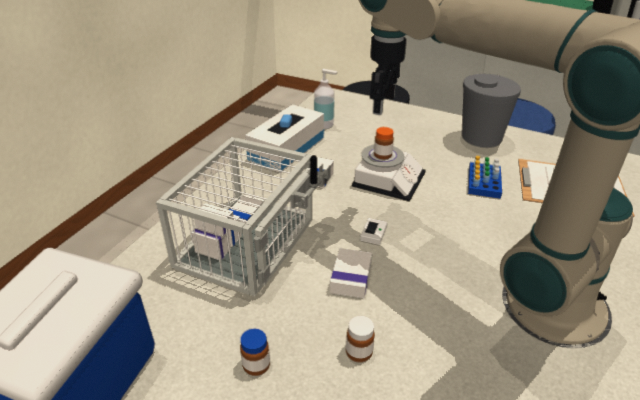

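The top view shows the orange cap standing on the pan at (453,185). In the side view it is at (384,133), the jar is upright and its top is at z≈0.151, so the pan has sunk about 8 mm. Next is the hover above the knob.

Call:
{"api": "carry_out", "payload": {
  "targets": [
    [5, 10, 0, 0, 0, 0, 0],
    [10, 20, 0, 0, 0, 0, 0],
    [12, 25, 0, 0, 0, 0, 0],
    [12, 25, 0, 0, 0, 0, 0],
    [12, 25, 0, 0, 0, 0, 0],
    [12, 25, 0, 0, 0, 0, 0],
    [12, 25, 0, 0, 0, 0, 0],
    [9, 15, 0, 0, 0, 0, 0],
    [5, 10, 0, 0, 0, 0, 0],
    [0, 0, -10, 0, 0, 0, 0],
    [0, 0, -15, 0, 0, 0, 0],
    [0, 0, 0, 0, 0, 0, 0],
    [0, 0, 0, 0, 0, 0, 0],
    [0, 0, 0, 0, 0, 0, 0]
  ]
}}

```text
time_s: 12.67
tool_pos: [0.5649, 0.0281, 0.244]
eef_rot: [0.707, 0.015, -0.707, 0.015]
ft_force: [-0.4, -0.1, 0.5]
finger_gap: 0.0852
```

```bash
python3 - <<'E'
from h import *
from scipy.spatial.transform import Rotation as R
o=robot.get_obs();print(o['time_s'],o['tool_pos'],R.from_quat(o['eef_rot']).as_matrix()[:,1],o['ft_force'])
for n,(x,y,w,h) in dict(side=(250,90,140,120),top=(250,110,140,120)).items():
    f=snap(n);save(f,f'pics/{n}10.png');pickle.dump(f,open(n+'10.pkl','wb'));im=cv2.imread(f'pics/{n}10.png')[y:y+h,x:x+w];cv2.imwrite(f'pics/{n}10z.png',cv2.resize(im,None,fx=5,fy=5,interpolation=cv2.INTER_CUBIC))
    C=cloud(f);X,Y,Z=C[...,0],C[...,1],C[...,2];hsv=f['frame'].max(-1)
    m=(hsv<60)&(Z>.24)&(Z<.32)&(np.hypot(X-.565,Y-.03)<.08);q=C[m];
    if len(q): i=q[:,2].argsort()[:200:20];print(q[i].round(3))
E
```

```text
12.6667 [0.56489837 0.02814803 0.24396242] [ 4.35062450e-02 -9.99053134e-01  2.04613783e-04] [-0.42215094 -0.07328724  0.49872343]
[[ 0.575 -0.018  0.267]
 [ 0.559  0.079  0.273]
 [ 0.573 -0.013  0.277]
 [ 0.556  0.08   0.279]
 [ 0.568 -0.018  0.283]
 [ 0.57  -0.017  0.285]
 [ 0.558 -0.017  0.289]
 [ 0.573 -0.018  0.292]
 [ 0.563  0.081  0.294]
 [ 0.559  0.084  0.297]]
[[ 0.562 -0.013  0.268]
 [ 0.555 -0.017  0.302]
 [ 0.549  0.074  0.314]
 [ 0.562 -0.021  0.316]
 [ 0.566 -0.021  0.318]]
```

View pics/side10z.png

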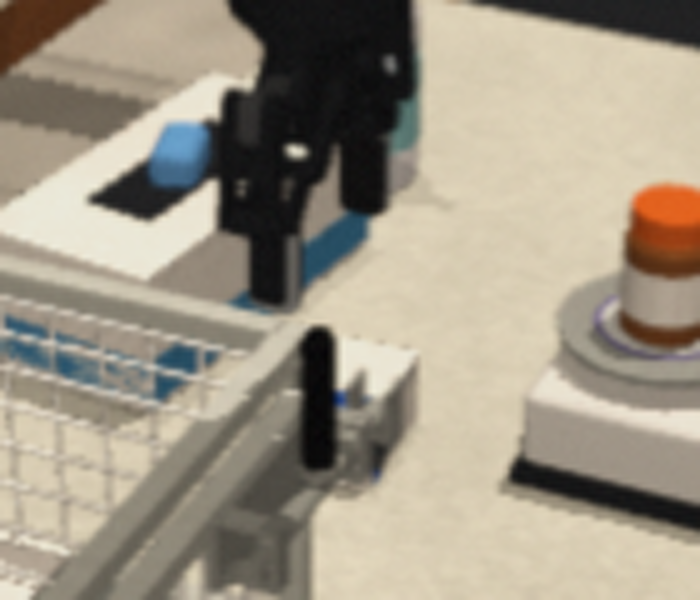

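View pics/top10z.png

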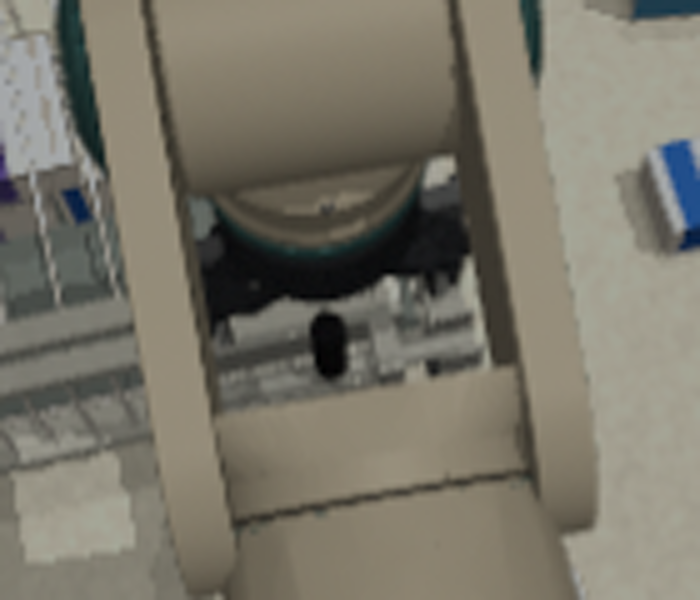

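The fingers straddle the knob: tips at y≈−0.015 and 0.078, knob at y≈0.030, x within 1–2 mm. In the side view the knob is at (313,170). I descend.

Call:
{"api": "carry_out", "payload": {
  "targets": [
    [0, 1, -12, 0, 0, 0, 0],
    [0, 1, -15, 0, 0, 0, 0],
    [0, 0, -15, 0, 0, 0, 0],
    [0, 0, -15, 0, 0, 0, 0],
    [0, 0, -11, 0, 0, 0, 0],
    [0, 0, 0, 0, 0, 0, 0],
    [0, 0, 0, 0, 0, 0, 0],
    [0, 0, 0, 0, 0, 0, 0]
  ]
}}

```text
time_s: 13.43
tool_pos: [0.5654, 0.0309, 0.1765]
eef_rot: [0.707, 0.016, -0.706, 0.016]
ft_force: [-0.1, -0.6, -0.6]
finger_gap: 0.0854
```

```bash
python3 - <<'E'
from h import *
o=robot.get_obs();print(o['time_s'],o['tool_pos'],o['ft_force'])
for n,(x,y,w,h) in dict(side=(250,90,140,120)).items():
    f=snap(n);save(f,f'pics/{n}11.png');im=cv2.imread(f'pics/{n}11.png')[y:y+h,x:x+w];cv2.imwrite(f'pics/{n}11z.png',cv2.resize(im,None,fx=5,fy=5,interpolation=cv2.INTER_CUBIC))
E
```

```text
13.4333 [0.5653586  0.03094779 0.17653584] [-0.07615506 -0.56343011 -0.59910981]
```

View pics/side11z.png

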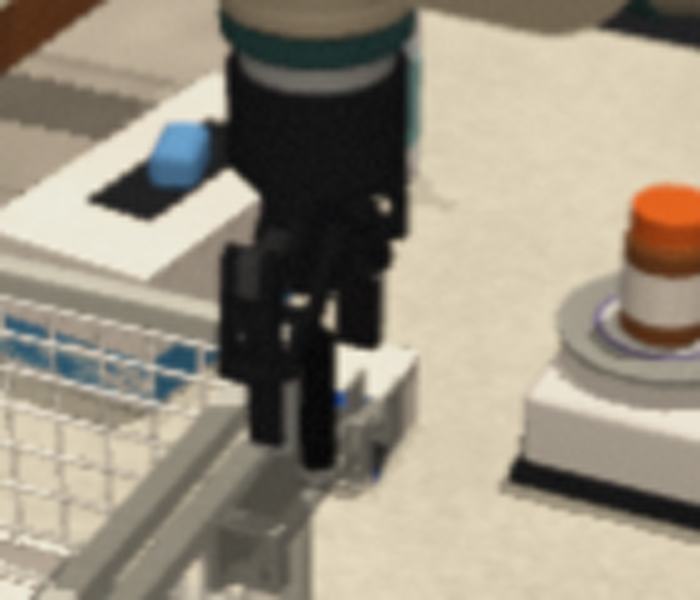

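Call:
{"api": "carry_out", "payload": {
  "targets": [
    [0, 0, 0, 0, 0, 0, 0.4],
    [0, 0, 0, 0, 0, 0, 0.6],
    [0, 0, 0, 0, 0, 0, 0.7],
    [0, 0, 0, 0, 0, 0, 0.8],
    [0, 0, 0, 0, 0, 0, 0.9],
    [0, 0, 0, 0, 0, 0, 1],
    [0, 0, 0, 0, 0, 0, 1],
    [0, 0, 0, 0, 0, 0, 1],
    [0, 0, 0, 0, 0, 0, 1],
    [0, 0, 0, 0, 0, 0, 1]
  ],
  "squeeze": 50
}}

```text
time_s: 14.32
tool_pos: [0.565, 0.0309, 0.1758]
eef_rot: [0.707, 0.016, -0.707, 0.016]
ft_force: [-0.2, -0.3, 1.2]
finger_gap: 0.0147
```

```bash
python3 - <<'E'
from h import *
o=robot.get_obs();print(o['time_s'],o['tool_pos'],o['ft_force'],o['finger_gap'])
for n,(x,y,w,h) in dict(side=(250,90,140,120)).items():
    f=snap(n);save(f,f'pics/{n}12.png');im=cv2.imread(f'pics/{n}12.png')[y:y+h,x:x+w];cv2.imwrite(f'pics/{n}12z.png',cv2.resize(im,None,fx=5,fy=5,interpolation=cv2.INTER_CUBIC))
E
```

```text
14.3167 [0.56503514 0.03093505 0.1757506 ] [-0.20135471 -0.2573337   1.24239766] 0.014728020249648996
```

View pics/side12z.png

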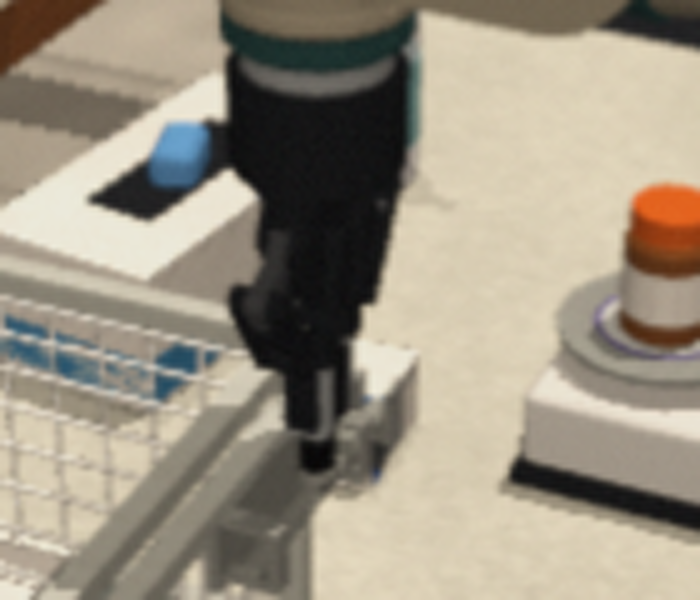

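The knob is pinched (gap ~15 mm), with the fingers at (313,165) in the side view. Now I lift.

Call:
{"api": "carry_out", "payload": {
  "targets": [
    [0, 0, 2, 0, 0, 0, 1],
    [0, 0, 2, 0, 0, 0, 1],
    [0, 0, 2, 0, 0, 0, 1],
    [0, 0, 2, 0, 0, 0, 1],
    [0, 0, 1, 0, 0, 0, 1],
    [0, 0, 0, 0, 0, 0, 1],
    [0, 0, 0, 0, 0, 0, 1],
    [0, 0, 0, 0, 0, 0, 1]
  ]
}}

```text
time_s: 15.03
tool_pos: [0.5649, 0.0309, 0.1845]
eef_rot: [-0.707, -0.016, 0.707, -0.016]
ft_force: [1.4, -1.5, -1.7]
finger_gap: 0.0149
```

Call:
{"api": "carry_out", "payload": {
  "targets": [
    [-0.1, 3, 0, 0, 0, 0, 1],
    [-0.2, 4, 0, 0, 0, 0, 1],
    [-0.2, 4, 0, 0, 0, 0, 1],
    [0, 0, 0, 0, 0, 0, 1],
    [0, 0, 0, 0, 0, 0, 1]
  ]
}}

```text
time_s: 15.45
tool_pos: [0.5644, 0.0428, 0.1844]
eef_rot: [-0.707, -0.016, 0.707, -0.016]
ft_force: [0.5, 1.2, -1.7]
finger_gap: 0.0147
```

Call:
{"api": "carry_out", "payload": {
  "targets": [
    [-0.2, 4, 0, 0, 0, 0, 1],
    [-0.2, 4, 0, 0, 0, 0, 1],
    [-0.2, 4, 0, 0, 0, 0, 1],
    [-0.2, 4, 0, 0, 0, 0, 1],
    [-0.2, 4, 0, 0, 0, 0, 1],
    [-0.2, 4, 0, 0, 0, 0, 1],
    [-0.1, 3, 0, 0, 0, 0, 1],
    [0, 0, 0, 0, 0, 0, 1],
    [0, 0, 0, 0, 0, 0, 1],
    [0, 0, 0, 0, 0, 0, 1]
  ]
}}

```text
time_s: 16.28
tool_pos: [0.5631, 0.0694, 0.1845]
eef_rot: [-0.707, -0.016, 0.707, -0.016]
ft_force: [0.3, 1.3, -2.5]
finger_gap: 0.0147
```

```bash
python3 - <<'E'
from h import *
o=robot.get_obs();print(o['time_s'],o['tool_pos'],o['ft_force'],o['finger_gap'])
for n,(x,y,w,h) in dict(side=(250,90,140,120),top=(250,110,140,120)).items():
    f=snap(n);save(f,f'pics/{n}13.png');im=cv2.imread(f'pics/{n}13.png')[y:y+h,x:x+w];cv2.imwrite(f'pics/{n}13z.png',cv2.resize(im,None,fx=5,fy=5,interpolation=cv2.INTER_CUBIC))
E
```

```text
16.2833 [0.56312209 0.06941423 0.18452447] [ 0.2583261   1.33334825 -2.45857878] 0.014738597889576972
```

View pics/side13z.png

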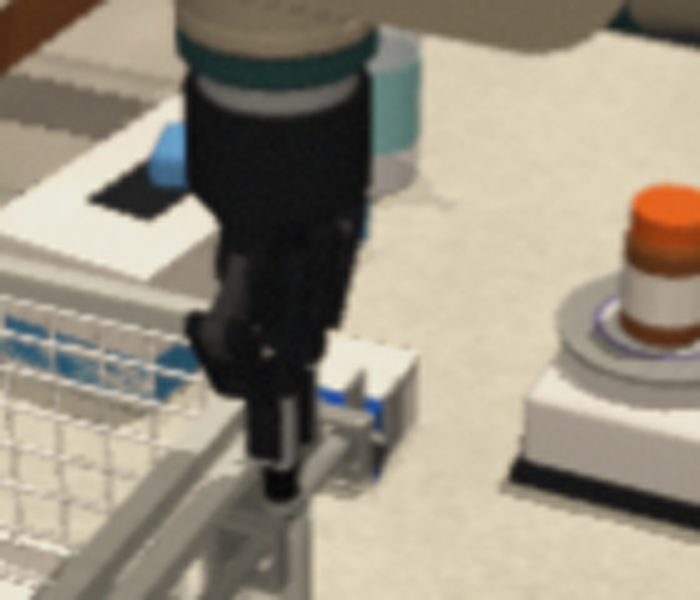

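View pics/top13z.png

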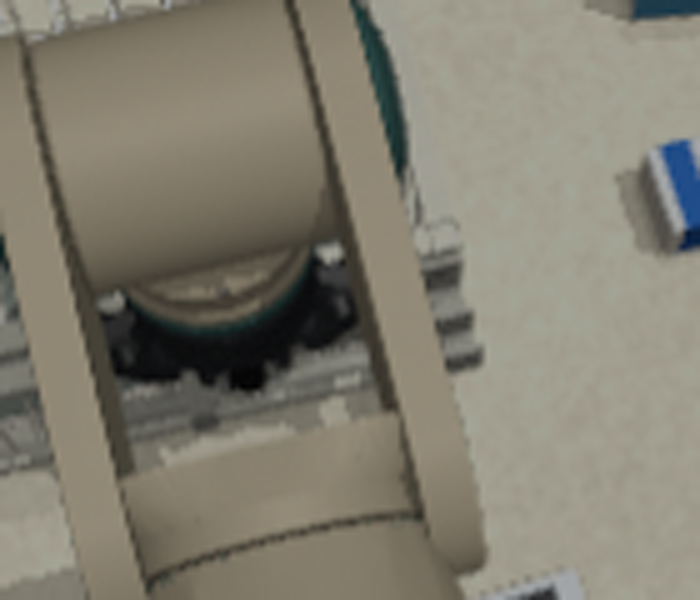

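Call:
{"api": "carry_out", "payload": {
  "targets": [
    [0, 1, 0, 0, 0, 0, 1],
    [0, 1, 0, 0, 0, 0, 1],
    [0, 0, 0, 0, 0, 0, 1],
    [0, 0, 0, 0, 0, 0, 1]
  ]
}}

```text
time_s: 16.72
tool_pos: [0.5631, 0.0707, 0.1845]
eef_rot: [-0.707, -0.016, 0.707, -0.016]
ft_force: [-0.6, -1.4, -2.6]
finger_gap: 0.0147
```

```bash
python3 - <<'E'
import numpy as np
v=np.array([-.020,-.177]);p=v
for i in range(1,13):
    t=.035*i;c,s=np.cos(t),np.sin(t);n=np.array([v[0]*c+v[1]*s,-v[0]*s+v[1]*c]);print(((n-p)*1e3).round(1));p=n
print((p-v)*1e3)
E
```

```text
[-6.2  0.8]
[-6.1  1. ]
[-6.1  1.2]
[-6.1  1.5]
[-6.   1.7]
[-5.9  1.9]
[-5.9  2.1]
[-5.8  2.3]
[-5.7  2.5]
[-5.6  2.7]
[-5.5  2.9]
[-5.4  3.1]
[-70.435379    23.53846663]
```

Call:
{"api": "carry_out", "payload": {
  "targets": [
    [-6.2, 0.8, 0, 0, 0, -0.035, 1],
    [-6.1, 1, 0, 0, 0, -0.035, 1],
    [-6.1, 1.2, 0, 0, 0, -0.035, 1],
    [-6.1, 1.5, 0, 0, 0, -0.035, 1],
    [0, 0, 0, 0, 0, 0, 1],
    [0, 0, 0, 0, 0, 0, 1],
    [0, 0, 0, 0, 0, 0, 1]
  ]
}}

```text
time_s: 17.3
tool_pos: [0.539, 0.0754, 0.1847]
eef_rot: [0.707, -0.033, -0.706, -0.033]
ft_force: [0.9, -0.1, -2.0]
finger_gap: 0.0154
```

```bash
python3 - <<'E'
from h import *
o=robot.get_obs();print(o['time_s'],o['tool_pos'],o['ft_force'],o['finger_gap'])
for n,(x,y,w,h) in dict(side=(220,90,170,140)).items():
    f=snap(n);save(f,f'pics/{n}14.png');im=cv2.imread(f'pics/{n}14.png')[y:y+h,x:x+w];cv2.imwrite(f'pics/{n}14z.png',cv2.resize(im,None,fx=4,fy=4,interpolation=cv2.INTER_CUBIC))
E
```

```text
17.3 [0.53903543 0.07537163 0.18467469] [ 0.8765921  -0.06545997 -2.04609583] 0.0153706734014721
```

View pics/side14z.png

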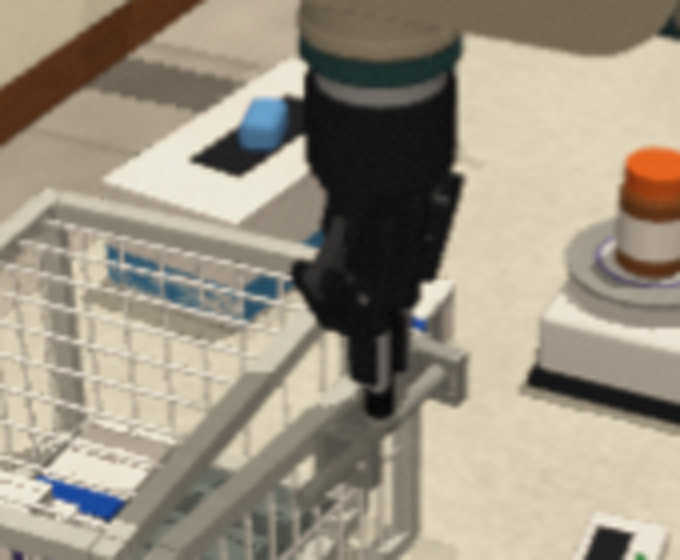

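The gate has come away from the cage and the knob is still held, near (314,190) in the side view. I continue the swing.

Call:
{"api": "carry_out", "payload": {
  "targets": [
    [-6, 1.7, 0, 0, 0, -0.035, 1],
    [-5.9, 1.9, 0, 0, 0, -0.035, 1],
    [-5.9, 2.1, 0, 0, 0, -0.035, 1],
    [-5.8, 2.3, 0, 0, 0, -0.035, 1],
    [-5.7, 2.5, 0, 0, 0, -0.035, 1],
    [-5.6, 2.7, 0, 0, 0, -0.035, 1],
    [-5.5, 2.9, 0, 0, 0, -0.035, 1],
    [-5.4, 3.1, 0, 0, 0, -0.035, 1],
    [0, 0, 0, 0, 0, 0, 1],
    [0, 0, 0, 0, 0, 0, 1],
    [0, 0, 0, 0, 0, 0, 1],
    [0, 0, 0, 0, 0, 0, 1]
  ]
}}

```text
time_s: 18.35
tool_pos: [0.4933, 0.0945, 0.1846]
eef_rot: [0.695, -0.132, -0.695, -0.132]
ft_force: [2.4, -1.4, -2.6]
finger_gap: 0.0146
```

```bash
python3 - <<'E'
from h import *
o=robot.get_obs();print(o['time_s'],o['tool_pos'],o['ft_force'],o['finger_gap'])
for n,(x,y,w,h) in dict(side=(220,110,200,170),top=(180,110,300,200)).items():
    f=snap(n);save(f,f'pics/{n}15.png');pickle.dump(f,open(n+'15.pkl','wb'));k=4 if n=='side' else 2.6;im=cv2.imread(f'pics/{n}15.png')[y:y+h,x:x+w];cv2.imwrite(f'pics/{n}15z.png',cv2.resize(im,None,fx=3.5 if n=='side' else 2.6,fy=3.5 if n=='side' else 2.6,interpolation=cv2.INTER_CUBIC))
    C=cloud(f);X,Y,Z=C[...,0],C[...,1],C[...,2]
    m=(np.hypot(X-.513,Y+.291)<.05)&(Z>.13)&(Z<.17);q=C[m]
    if len(q)>10:print(n,'jar',len(q),q[:,:2].min(0),q[:,:2].max(0),np.median(q[:,2]))
    # gate top bar z~.16-.172 in front region
    m=(Z>.155)&(Z<.175)&(X>.44)&(X<.575)&(Y>-.02)&(Y<.24);q=C[m];print('gate pts',len(q));
    if len(q)>20:
        l=cv2.fitLine(q[:,:2].astype(np.float32),cv2.DIST_HUBER,0,.005,.01).ravel();print(l, np.arctan2(abs(l[0]),abs(l[1])))
E
```

```text
18.35 [0.49329643 0.09452748 0.18459677] [ 2.38261556 -1.43572245 -2.56219946] 0.01464570932725561
side jar 239 [ 0.48968174 -0.31535518] [ 0.53645769 -0.26218983] 0.15022896960697377
gate pts 1310
[0.47019023 0.8825651  0.53153247 0.1406872 ] 0.48950633
top jar 363 [ 0.48614665 -0.3109351 ] [ 0.53545369 -0.26258159] 0.15115922961554676
gate pts 124
[0.44752178 0.89427304 0.48995882 0.08402518] 0.46399218
```

View pics/side15z.png

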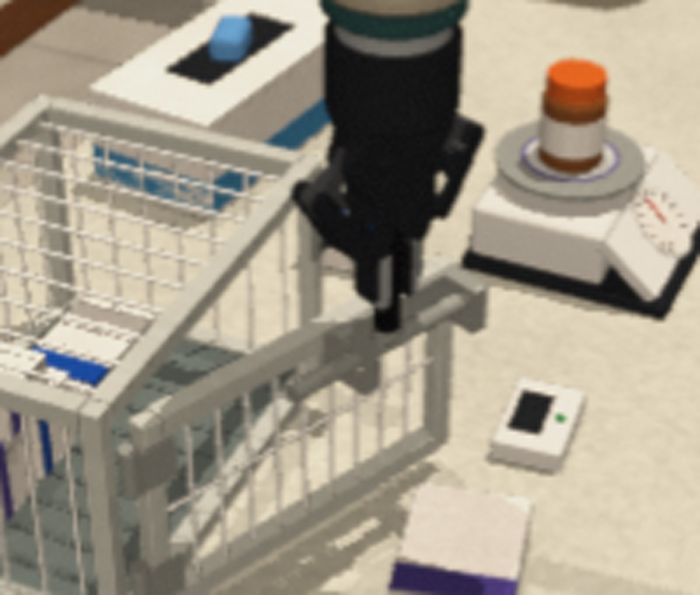

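View pics/top15z.png

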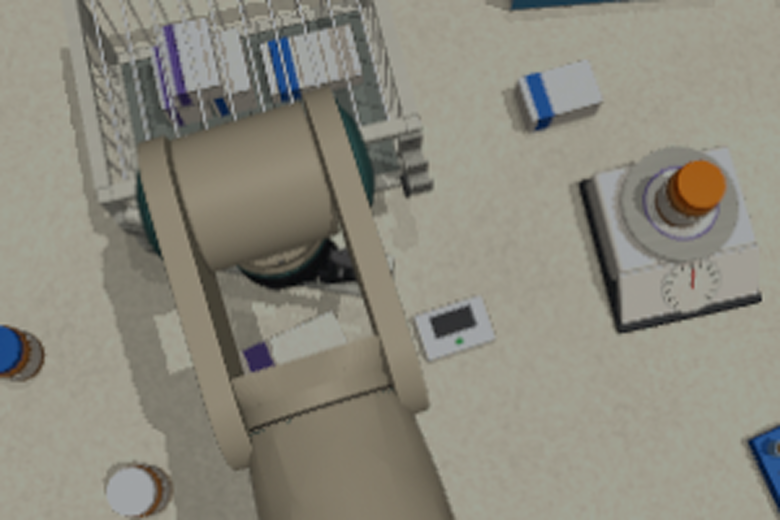

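```bash
python3 - <<'E'
from h import *
f=pickle.load(open('side15.pkl','rb'));C=cloud(f);X,Y,Z=C[...,0],C[...,1],C[...,2]
H=np.array([.583,.2478])
# bottom region of gate: only frame/wire there (z .025-.13), no bolt
for z0,z1 in((.02,.04),(.04,.09),(.09,.13)):
    m=(Z>z0)&(Z<z1)&(X>.45)&(X<.60)&(Y>-.02)&(Y<.235)
    ang=np.arctan2(-(X-H[0]),-(Y-H[1]))+.0455; r=np.hypot(X-H[0],Y-H[1])
    k=m&(r>.1)&(r<.27)&(ang>.2)&(ang<.7);print(z0,k.sum(),np.percentile(ang[k],[10,25,50,75,90]).round(3),np.percentile(r[k],98).round(3))
E
```

```text
0.02 571 [0.39  0.418 0.442 0.458 0.641] 0.252
0.04 287 [0.4   0.41  0.418 0.432 0.44 ] 0.256
0.09 254 [0.402 0.411 0.417 0.431 0.439] 0.257
```

The gate measures 0.42 rad in the depth image, with its free edge 0.256 m from the hinge. The jar is on the sunk pan and the knob is held, so I hand in.

```bash
python3 - <<'E'
from h import *
o=robot.get_obs();print(o['time_s'],o['joint_vel'].round(3),o['ft_force'],o['finger_gap']);print(robot.hand_in())
E
```

```text
18.45 [-0.    -0.002  0.004 -0.001  0.001  0.005] [ 3.2563305  -0.50863459 -1.26184845] 0.014959461830079351
the job is handed in; nothing more can be done
None
```

I weighed the orange-capped jar, drew the bolt and swung the gate open. I handed the job in at 18.45 s with the gripper still holding the knob; the simulator gives no verdict.

- **Jar:** it stands upright and released inside the ring, about 1–2 mm from the pan's centre by depth. Its top is at z ≈ 0.151, so the pan has sunk about 8 mm, clear of its stop.
- **Bolt:** I lifted it about 9 mm and drew it about 39 mm from where it started. It passed the lip without catching. I did not see `bolt_draw` directly, and I cannot tell whether the bolt touched its back stop.
- **Gate:** it was still at about 0.42 rad, with the free edge out by about 10 cm. I measured this on the wire frame in the depth image.
- **Bystanders:** the white and blue jars, the cartons and the logger looked untouched in the last pictures.

Two checks disagreed:
- **Fingertip height:** the images put the open fingertips about 25 mm behind the TCP, not ahead as the sheet implies. I set the grasp heights from the images.
- **Gate angle:** a first line fit gave about 0.52 rad. I judged that it had picked up the bolt and straps. The wire-only measurement and the knob's path both give 0.42, and all these values are inside the allowed range.

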